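# Free the wringer clip's lock pin behind the teal bottle

## Robot

A 6-joint arm with a two-finger parallel gripper is mounted at the origin on the work surface. World frame = base frame: x ahead of the robot, y to its left, z up, the work surface at z = 0. Lengths are in mm, angles in rad, forces in N, time in s.
With the tool pointing down it reaches from about 350 to 975 mm from the base axis. Payload 7.1 kg.
Tool frame: the origin (TCP) lies between the finger pads, 19 mm behind the fingertips; this is the grasp point; z points along the fingers, y is the line along which they close (so a half turn about z gives the same grasp; the last joint's range is limited). The gripper opens to 88 mm and grips with 3 to 60 N. Pads are 20 mm wide; open, the fingers measure 115 mm over their backs; the gripper's body (75 mm by 178 mm) begins 61 mm behind the grasp point.
Start: joints at [-1.223, 0.423, 1.63, -0, 1.089, -0.019], TCP at [224.16, -583.401, 241.375] pointing down, gripper open.
Joint ranges: [-3, 3], [-0.9, 2.11], [0.09, 2.58], [-1.31, 4.45], [0.11, 2.69], [-2.54, 2.54]. Speed limits (rad/s): [2.39, 2.39, 3.01, 3.14, 3.14, 3.14].

## Interface

Orientations are given as a unit quaternion [x, y, z, w].
In Python, from station import env, set_gripper, viewer, workorder gives the robot as it stands. Calls block until the motion is done:
- env.reach(position, orientation): joint-space move of the TCP to a pose.
- env.move_l(position, rot=None, rate=150, f_stop=None): straight line of the TCP; rot=None keeps the orientation; rate is the mean speed in mm/s. With f_stop (N) it stops when the force on the tool has changed by that much, and returns True; else False.
- env.move_joints(angles): joint-space move.
- set_gripper(opening): finger opening in mm; the grip force is fixed at half the most; returns when the fingers have stopped.
- env.hold(seconds).
- env.ik(position, orientation): joint angles nearest the present ones, or None.
- env.read_state(): the state.
- viewer.camera(name): name is "scene" or "top" or "wrist"; returns the picture (480x640x3 uint8, blue, green, red); there is no depth.
- viewer.camera_params(name): a dict with "fx", "fy", "cx", "cy" (pixels), "pose" (4x4, takes a point from camera to world coordinates); the wrist camera has in their place "tool_from_camera" (4x4, takes a point from camera to tool coordinates, whose origin is the TCP and whose axes are the flange's). Camera axes: x right, y up, looking along -z (the intrinsics and any distortion apply to the point x, -y, -z); pixel columns grow to the right and rows downward; lengths in mm; the calibration is good to about 2 mm. The wrist camera is an equidistant fisheye: a pixel r from the principal point sees the ray r / f radians off the axis. A picture is of the moment at which its call begins: read the wrist's pose just before it. camera_params takes no time and is no camera call.
A pose or a line that the arm cannot do raises env.IKError and nothing moves.
- workorder.sign_off(): hands the job in; it is judged then, once.
The state is a dict: "time_s": time; "qpos": joint angles; "dq": joint speeds; "tau": joint torques, N m; "tool_pos": TCP position; "orientation": TCP orientation; "force": force on the tool from outside, world axes, zero at the start; "wrist_torque": the same for the moment, N m; "width": finger opening in mm; "grip_force": force on a finger pad.
Only numpy, scipy, OpenCV 4.12 (cv2) and the standard library are available. Lean on these libraries where they do the work, as an engineer would, in place of code of your own. Each camera call takes 0.05 s, during which the arm holds its last target. There are 200 camera calls.

## Task

The teal bottle stands in the way of the bucket-wringer clip's red-handled lock pin. Push the bottle, touching it low down and never lifting it, so that it slides upright onto the round cream patch and its whole foot stands on the patch. Then draw the pin right out of its bore and park it in the open notch beside the bore: set it down, without dropping it, so that its shank lies level in the notches of both cheeks with the collar just outside the cheek it was drawn from; let go, and leave the other bottles and the fan where they stand.

Things in the scene. Friction and masses are not known exactly. Their poses are not given: they have to be found in the camera images.
- wringer: Steel wringer clip, bolted down. Origin under its centre, z up. Base plate 8 mm thick, x -50..100, y -55..55 mm. Two upright cheeks 10 mm thick centred at y = -35 and +35 (outer faces -40, +40), blue jaw between: 92 mm high over x -30..30 (with the bore), then a 62 mm shoulder over x 30..94 (with the notch). Jaw lever and black grip run to x = -180 at z 39..61, |y| under 16 mm.
- bore (a point): Centre of the bore's mouth in the cheek face the pin's handle is at: wringer frame x 0, y -40, z 67 mm. The level bore, 18 mm diameter, runs along the wringer's y through both cheeks and the jaw.
- notch (a point): Where the middle of the parked pin's axis runs, midway between the cheeks: wringer frame x 62, y 0, z 49 mm. Each cheek has here an open-topped U notch 20 mm wide and 20 mm deep, seat at z = 42 mm, parallel to the bore.
- pin: Lock pin, 178 mm long, 0.15 kg. Origin on its axis at the collar's inner face; y runs to the tip. Steel shank 14 mm diameter to the tip at y = 110; collar 30 mm diameter, y -7..0; red grip 20 mm diameter, y -60..-7; knob 26 mm diameter, y -68..-60. Balances at y = +31. Starts in the bore along the wringer's y, axis at z 65 mm, collar 2 to 6 mm off the cheek face; is drawn to the wringer's -y.
- teal: Loose teal bottle with dark cap, 60 mm diameter, 200 mm tall, 0.3 to 0.5 kg, straight-sided low down. Origin at the centre of its underside. Starts with its centre 60 to 110 mm beyond the pin's end knob, within 20 mm of the pin's line. Slides if pushed within 28 mm of the foot, tips if pushed high or jerked.
- pin_grip (a point): Middle of the pin's red grip, on its axis (pin y = -34 mm).
- pin_tip (a point): Tip of the pin's shank, on its axis (pin y = +110 mm).
- patch: Flat round cream patch printed on the grey vinyl, 110 mm diameter, no thickness to feel. Origin at its centre.
- white: Bystander: white bottle with a blue cap, 64 mm diameter, 190 mm tall. Origin under its centre.
- lilac: Bystander: lilac bottle with a white cap, 66 mm diameter, 180 mm tall. Origin under its centre.
- lime: Bystander: lime bottle with a yellow cap, 64 mm diameter, 200 mm tall. Origin under its centre.
- fan: Bystander: mini fan with a red toggle switch, foot 90 x 100 mm, head 112 mm across, 181 mm tall. Origin under its foot's centre.

How it is judged:
By the outcome, as a careful person would: the job done as asked, in the order asked, and still so for the second after the job is handed in, with the robot touching nothing.
It also fails if it takes over 72 s, if anything falls off the work surface, if the arm or the gripper's body presses on something with over 40 N, if the wrist force passes 120 N, or if a joint passes its speed limit or range.

## Working session

There is one attempt and no reset: what is moved stays moved. The work goes in short steps, each a Python script; the robot and the scene stay as the last script left them, time stands still between calls to the robot, and variables do not carry over. Pictures are saved under pics/ and viewed, at most 11 in all, crops included, and the job is handed in when it is done.

```bash
ls; mkdir -p pics; python3 - <<'E'
from station import env, viewer
import cv2
for n in("scene","top"):
    cv2.imwrite(f"pics/{n}0.png",viewer.camera(n)); p=viewer.camera_params(n); print(n,p)
print(viewer.camera_params("wrist"))
s=env.read_state();print(s["time_s"],s["orientation"],s["force"])
E
```

```text
pics
scene {'fx': 593.7551787712738, 'fy': 593.7551787712738, 'cx': 321.1586294335295, 'cy': 243.86649517269464, 'pose': array([[-6.69991724e-01, -5.51434432e-01,  4.97022291e-01,
         1.21001284e+03],
       [ 7.42246017e-01, -4.85425753e-01,  4.61987758e-01,
         5.10893755e+02],
       [-1.34885370e-02,  6.78440790e-01,  7.34531248e-01,
         1.00808050e+03],
       [ 0.00000000e+00,  0.00000000e+00,  0.00000000e+00,
         1.00000000e+00]])}
top {'fx': 505.16634777302363, 'fy': 505.16634777302363, 'cx': 325.817217914942, 'cy': 235.4143545852463, 'pose': array([[-2.04243620e-02,  9.89512036e-01, -1.42999218e-01,
         3.99006042e+02],
       [-9.99791382e-01, -2.02423904e-02,  2.72737315e-03,
        -5.32265008e+01],
       [-1.95877436e-04,  1.43025091e-01,  9.89719044e-01,
         1.29744172e+03],
       [ 0.00000000e+00,  0.00000000e+00,  0.00000000e+00,
         1.00000000e+00]])}
{'fx': 371.64829954431775, 'fy': 371.64829954431775, 'cx': 322.13799910474864, 'cy': 248.4997441977802, 'tool_from_camera': array([[-1.21174676e-03,  9.62829187e-01,  2.70108290e-01,
         7.26264689e+01],
       [ 9.99999149e-01,  1.29742636e-03, -1.38663765e-04,
         3.43258143e-01],
       [-4.83955135e-04,  2.70107892e-01, -9.62829939e-01,
        -1.42710928e+02],
       [ 0.00000000e+00,  0.00000000e+00,  0.00000000e+00,
         1.00000000e+00]])}
0.1 [ 9.83230085e-01  1.82368027e-01 -1.19301389e-04 -6.99308012e-04] [-1.12181879 -0.52277876  0.36152295]
```

View pics/scene0.png

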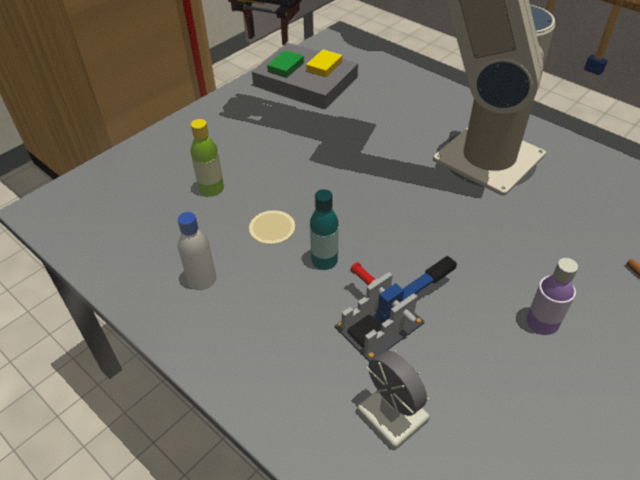

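View pics/top0.png

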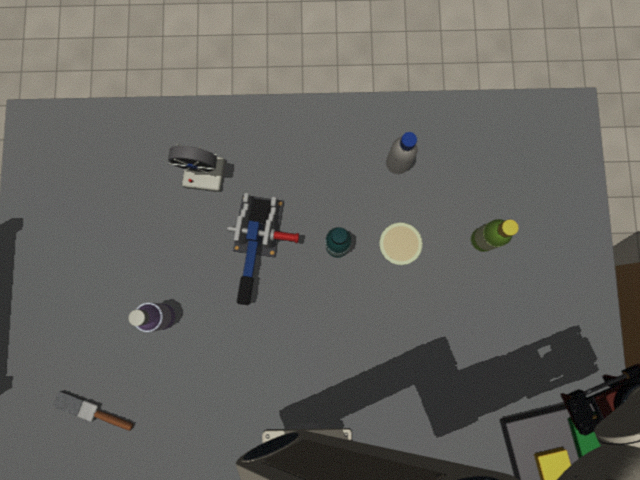

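```bash
cat > h.py <<'E'
import numpy as np, cv2
from station import env, set_gripper, viewer, workorder
def ray(n,uv):
    p=viewer.camera_params(n);T=p["pose"]
    d=np.array([(uv[0]-p["cx"])/p["fx"],-(uv[1]-p["cy"])/p["fy"],-1.])
    return T[:3,3],T[:3,:3]@d
def onz(n,uv,z):
    o,d=ray(n,uv);return o+d*(z-o[2])/d[2]
def tri(a,b):
    (o,d),(p,e)=ray("scene",a),ray("top",b)
    s=np.linalg.lstsq(np.c_[d,-e],p-o,rcond=None)[0]
    x,y=o+s[0]*d,p+s[1]*e
    return (x+y)/2,np.linalg.norm(x-y)
def proj(n,P):
    p=viewer.camera_params(n);T=p["pose"];c=T[:3,:3].T@(np.array(P,float)-T[:3,3])
    return np.array([p["cx"]-p["fx"]*c[0]/c[2],p["cy"]+p["fy"]*c[1]/c[2]])
def blob(im,lo,hi,roi):
    """largest HSV blob in roi x0,y0,x1,y1 -> contour in full-image pixels"""
    x0,y0,x1,y1=roi
    m=cv2.inRange(cv2.cvtColor(im[y0:y1,x0:x1],cv2.COLOR_BGR2HSV),lo,hi)
    c=max(cv2.findContours(m,cv2.RETR_EXTERNAL,cv2.CHAIN_APPROX_NONE)[0],key=cv2.contourArea)
    return c+np.array([x0,y0])
def cen(c):
    m=cv2.moments(c);return np.array([m["m10"],m["m01"]])/m["m00"]
E
python3 - <<'E'
from h import *
np.set_printoptions(precision=1,suppress=True)
T=cv2.imread("pics/top0.png");S=cv2.imread("pics/scene0.png")
for n,im,r in(("top",T,(370,210,430,280)),("scene",S,(240,200,305,250))):
    c=blob(im,(10,25,110),(40,255,255),r);e=cv2.fitEllipse(c);print("patch",n,e,onz(n,e[0],0))
for n,im,r in(("top",T,(265,220,310,250)),("scene",S,(345,255,385,290))):
    c=blob(im,(0,150,60),(8,255,255),r);b=cv2.minAreaRect(c);bx=cv2.boxPoints(b);print("red",n,cen(c),b)
    l=cv2.fitLine(c,2,0,.01,.01).ravel();pj=(c.reshape(-1,2)-l[2:])@l[:2]
    for t in(pj.min(),pj.max()): print("  end",l[2:]+t*l[:2],onz(n,l[2:]+t*l[:2],65))
for n,im,r in(("top",T,(320,220,355,262)),("scene",S,(300,185,345,275))):
    c=blob(im,(78,60,15),(100,255,255),r);print("teal",n,cv2.boundingRect(c),cv2.contourArea(c),cv2.minAreaRect(c))
a=cv2.resize(T[185:265,215:355],None,fx=5.5,fy=5.5,interpolation=2);cv2.imwrite("pics/ct.png",a)
a=cv2.resize(S[180:360,290:470],None,fx=3.3,fy=3.3,interpolation=2);cv2.imwrite("pics/cs.png",a)
E
```

```text
patch top ((400.54559326171875, 243.287841796875), (41.981319427490234, 43.00470733642578), 114.1745834350586) [ 561.9 -249.8    0. ]
patch scene ((271.6631774902344, 226.564453125), (33.208900451660156, 47.0010986328125), 84.29167938232422) [ 564.1 -249.1    0. ]
red top [285.9 236.1] ((286.00994873046875, 235.92999267578125), (24.607318878173828, 7.495331764221191), 8.130102157592773)
  end [273.8 234.4] [582.2  71.6  65. ]
  end [298.2 237.8] [572.4  11.6  65. ]
red scene [361.6 272.8] ((361.5000305175781, 273.5000305175781), (24.041629791259766, 9.899494171142578), 45.0)
  end [352.6 265.1] [573.4   7.7  65. ]
  end [371.1 281.2] [581.5  63.7  65. ]
teal top (326, 228, 25, 25) 447.5 ((338.0, 240.0), (24.0, 24.0), 90.0)
teal scene (310, 190, 28, 46) 871.0 ((323.5, 212.5), (45.0, 27.0), 90.0)
```

View pics/ct.png

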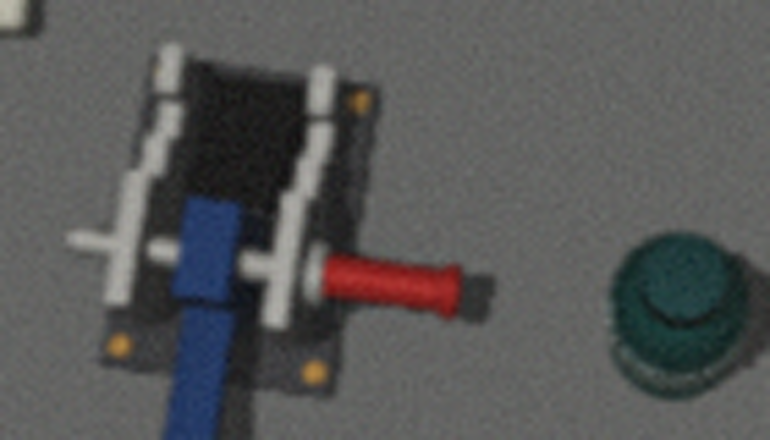

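View pics/cs.png

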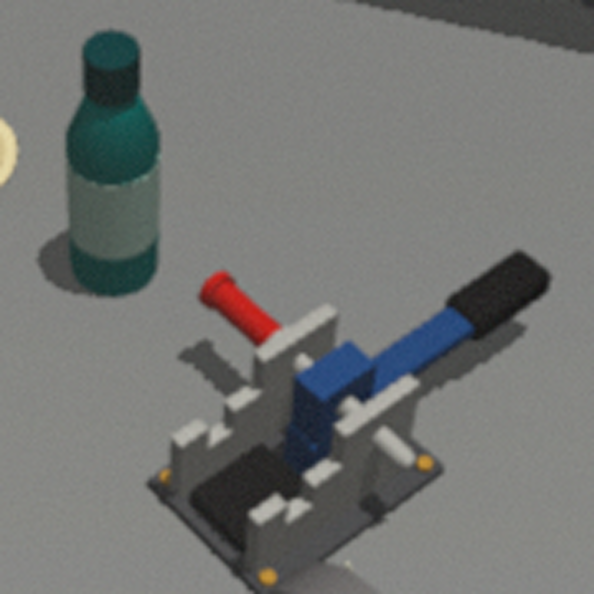

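```bash
python3 - <<'E'
from h import *
np.set_printoptions(precision=1,suppress=True)
T=cv2.imread("pics/top0.png");S=cv2.imread("pics/scene0.png")
B={}
for n,im,r in(("top",T,(225,185,290,262)),("scene",S,(330,300,430,362))):
    x0,y0,x1,y1=r
    h=cv2.cvtColor(im[y0:y1,x0:x1],cv2.COLOR_BGR2HSV);m=cv2.inRange(h,(10,110,70),(28,255,255))
    k,_,st,c=cv2.connectedComponentsWithStats(m)
    for i in range(1,k):
        if st[i,4]>=3:print(n,st[i,4],c[i]+[x0,y0],onz(n,c[i]+[x0,y0],10))
def cr(n,uv): return (215+(uv[0]+.5)/5.5-.5,185+(uv[1]+.5)/5.5-.5) if n=="top" else (290+(uv[0]+.5)/3.3-.5,180+(uv[1]+.5)/3.3-.5)
t=cr("top",(686,287));s=cr("scene",(111,49))
print("cap",tri(s,t),onz("top",t,200),onz("scene",s,200))
# foot from scene: bottle body left/right edges at base, front point
f=cr("scene",(114,293));p=onz("scene",f,0);o=viewer.camera_params("scene")["pose"][:3,3];d=(p-o)[:2];d/=np.linalg.norm(d);print("foot centre",p[:2]+30*d)
print("tip top",onz("top",cr("top",(70,238)),65),"tip scene",onz("scene",cr("scene",(405,458)),65))
for nm,a in(("white",(408,140)),("lime",(510,228)),("lilac",(137,318))): print(nm,onz("top",a,{"white":190,"lime":200,"lilac":180}[nm]))
E
```

```text
top 10 [280.  202.8] [673.1  60.5  10. ]
top 12 [236.5 247.5] [558.4 173.   10. ]
top 13 [271.6 252.4] [543.9  83.   10. ]
scene 21 [418. 320.] [561.1 173.2  10. ]
scene 10 [339.6 323.9] [674.4  59.8  10. ]
scene 22 [370.5 354.3] [688.7 151.8  10. ]
cap (array([555.5, -87.1, 194.9]), np.float64(2.7420321382085935)) [554.  -85.8 200. ] [560.3 -84.5 200. ]
foot centre [556.6 -88.4]
tip top [600.9 186.3  65. ] tip scene [601.  181.6  65. ]
white [ 774.7 -247.9  190. ]
lime [ 565.8 -461.6  200. ]
lilac [386.7 359.6 180. ]
```

```bash
cat >> h.py <<'E'
from scipy.spatial.transform import Rotation as R
np.set_printoptions(precision=2,suppress=True)
YAW=-0.173; WX=np.array([np.cos(YAW),np.sin(YAW),0]); WY=np.array([-WX[1],WX[0],0]); WO=np.array([591.9,121.3,0])
def W(x,y,z): return WO+WX*x+WY*y+[0,0,z]
def quat(z,x):
    z=np.array(z,float);z/=np.linalg.norm(z);x=np.array(x,float);x-=z*(x@z);x/=np.linalg.norm(x)
    return R.from_matrix(np.c_[x,np.cross(z,x),z]).as_quat()
def st(m=""):
    s=env.read_state();print(m,"t",round(s["time_s"],2),"pos",s["tool_pos"],"F",s["force"],"w",round(s["width"],1),"g",round(s["grip_force"],1));return s
PHI=np.radians(63)
QP=quat([np.sin(PHI),0,-np.cos(PHI)],[0,0,1])
def tiptcp(p): return np.array(p,float)-19*np.array([np.sin(PHI),0,-np.cos(PHI)])
QD=[quat([0,0,-1],s*WY) for s in(1,-1)]
E
python3 - <<'E'
from h import *
for p in([562,-30,150],[562,-30,13],[562,-120,13],[568,-206,13],[568,-190,150]): print(p,env.ik(tiptcp(p),QP))
for q in QD:
    for p in(W(0,-68,65),W(0,-198,65),W(62,-198,90),W(62,-66,49)): print(p,env.ik(p,q))
print("fan",onz("top",(204,178),5))
E
```

```text
[562, -30, 150] [-0.15  0.59  2.45  2.99  0.99 -1.55]
[562, -30, 13] [-0.15  1.02  2.36  3.01  1.35 -1.61]
[562, -120, 13] [-0.44  1.    2.32  2.74  1.27 -1.65]
[568, -206, 13] [-0.65  0.96  2.24  2.51  1.15 -1.61]
[568, -190, 150] [-0.61  0.59  2.32  2.44  0.92 -1.41]
[580.19  54.32  65.  ] [ 0.07  0.61  1.82 -0.    0.71  0.25]
[557.82 -73.74  65.  ] [-0.15  0.59  1.86 -0.    0.69  0.02]
[618.89 -84.42  90.  ] [-0.15  0.62  1.71 -0.    0.81  0.02]
[641.61  45.61  49.  ] [ 0.05  0.7   1.68 -0.    0.77  0.23]
[580.19  54.32  65.  ] None
[557.82 -73.74  65.  ] None
[618.89 -84.42  90.  ] None
[641.61  45.61  49.  ] None
fan [744.73 260.21   5.  ]
```

```bash
python3 - <<'E'
from h import *
set_gripper(0)
q=None
for z in(330,300,270,240):
    q=env.ik(tiptcp([562,-30,z]),QP)
    if q is not None: break
print(z,q); a=np.array(q);a[0]=-1.2
env.move_joints(list(a)); st("flip")
env.move_joints(list(q)); st("over")
cv2.imwrite("pics/s1.png",viewer.camera("scene"))
E
```

```text
330 [-0.15  0.02  2.36  2.76  0.36 -1.28]
flip t 3.79 pos [ 243.43 -489.04  338.94] F [0.15 0.24 0.96] w 0.5 g 0.0
over t 5.78 pos [545.05 -30.55 338.6 ] F [-0.47  0.17  0.58] w 0.4 g 0.0
```

View pics/s1.png

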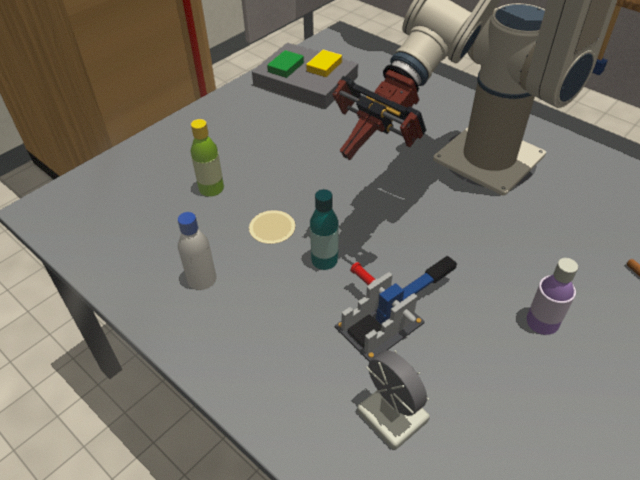

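The gripper (scene px ~(380,110)) is above and behind the bottle (324,230), nothing disturbed. Descend and push part way.

```bash
python3 - <<'E'
from h import *
env.move_l(tiptcp([562,-30,60]),QP,rate=150)
print(env.move_l(tiptcp([562,-30,13]),QP,rate=60,f_stop=8)); st("low")
env.move_l(tiptcp([562,-50,13]),QP,rate=20); st()
env.move_l(tiptcp([565,-150,13]),QP,rate=40); st("pushed")
T=viewer.camera("top");S=viewer.camera("scene")
cv2.imwrite("pics/t2.png",T);cv2.imwrite("pics/s2.png",S)
c=np.vstack([T[185:275,300:440]]);S2=S[150:300,220:420]
cv2.imwrite("pics/c2.png",np.hstack([cv2.resize(c,(500,321)),cv2.resize(S2,(300,321))]))
E
```

```text
False
low t 8.71 pos [545.01 -29.98  21.77] F [-0.83 -0.98 -0.2 ] w 0.4 g 0.0
 t 9.86 pos [545.07 -50.03  21.62] F [ 0.43  0.38 -0.04] w 0.4 g 0.0
pushed t 12.51 pos [ 548.06 -149.92   21.6 ] F [-0.14  0.5  -0.31] w 0.4 g 0.3
```

View pics/s2.png

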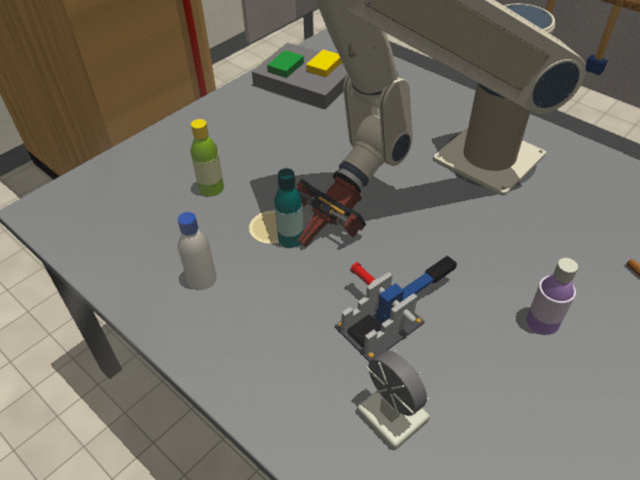

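The bottle stands upright, its cap at about (287,175) and foot front at (289,245), against the patch at (271,227). It's sliding well.

```bash
cat >> h.py <<'E'
def teal(S,T,roi):
    c=blob(S,(78,60,15),(100,255,255),roi);x,y,w,h=cv2.boundingRect(c);return c,(x,y,w,h)
E
python3 - <<'E'
from h import *
S0=cv2.imread("pics/scene0.png");S=cv2.imread("pics/s2.png")
for im,r in((S0,(300,185,345,275)),(S,(262,160,310,225))):
    c,b=teal(im,None,r); x=c.reshape(-1,2); 
    # cap top centre: top row + 5 px, centre column of the cap rows
    top=x[:,1].min(); k=x[x[:,1]<top+12]; u=(k[:,0].min()+k[:,0].max())/2
    print(b,(u,top+4.5),onz("scene",(u,top+4.5),200))
E
```

```text
(310, 190, 28, 46) (np.float64(323.0), np.float64(194.5)) [560.67 -84.94 200.  ]
(274, 169, 28, 46) (np.float64(286.0), np.float64(173.5)) [ 563.5  -186.04  200.  ]
```

```bash
python3 - <<'E'
from h import *
env.move_l(tiptcp([568,-211,13]),QP,rate=35); st("pushed")
env.hold(.3)
env.move_l(tiptcp([568,-180,13]),QP,rate=80)
env.move_l(tiptcp([560,-180,330]),QP,rate=200); st()
T=viewer.camera("top");S=viewer.camera("scene")
cv2.imwrite("pics/t3.png",T);cv2.imwrite("pics/s3.png",S)
cv2.imwrite("pics/c3.png",np.hstack([cv2.resize(T[190:290,330:450],(480,400),interpolation=2),cv2.resize(S[140:260,220:310],(300,400),interpolation=2)]))
x=teal(S,None,(230,145,300,215))[0].reshape(-1,2);top=x[:,1].min(); k=x[x[:,1]<top+12]; u=(k[:,0].min()+k[:,0].max())/2
print(onz("scene",(u,top+4.5),200)-[4.2,2.6,0])
E
```

```text
pushed t 14.5 pos [ 551.14 -210.96   21.68] F [-0.02 -0.14  0.84] w 0.3 g 0.1
 t 17.07 pos [ 542.68 -179.93  337.98] F [-0.59  0.88 -0.07] w 0.6 g 0.0
[ 561.52 -250.51  200.  ]
```

View pics/c3.png

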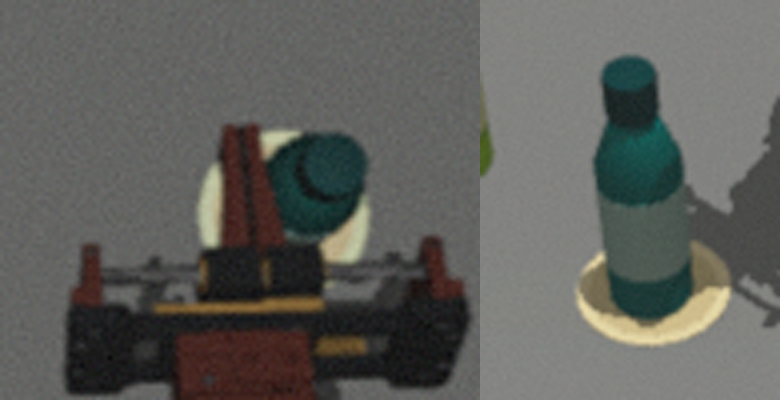

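The bottle is upright and central on the patch: its foot in the right panel is at about (650,300), inside the disc. Now the pin.

```bash
python3 - <<'E'
from h import *
q=list(env.read_state()["qpos"]);q[0]=0.07;env.move_joints(q)
env.move_joints([0.07,.2,1.9,0,1.04,.25]);st("flip")
set_gripper(50)
env.reach(W(0,-68,150),QD[0])
print(env.move_l(W(0,-68,65),QD[0],rate=80,f_stop=8));st("at pin")
set_gripper(0);s=st("gripped");print(s["wrist_torque"],"F wringer",s["force"]@WX,s["force"]@WY)
S=viewer.camera("scene");T=viewer.camera("top")
cv2.imwrite("pics/g.png",np.hstack([cv2.resize(S[200:340,300:460],(480,420),interpolation=2),cv2.resize(T[190:270,220:280],(315,420),interpolation=2)]))
E
```

```text
flip t 20.3 pos [489.44  46.29 261.41] F [0.14 0.29 0.53] w 0.4 g 0.0
False
at pin t 23.04 pos [580.61  54.33  65.49] F [-0.19 -0.89  0.04] w 49.9 g 0.0
gripped t 23.63 pos [580.26  54.3   65.09] F [-0.52 -0.3   0.77] w 19.5 g 30.0
[-0.02 -0.07  0.02] F wringer -0.4637012788390223 -0.3867803914637741
```

View pics/g.png

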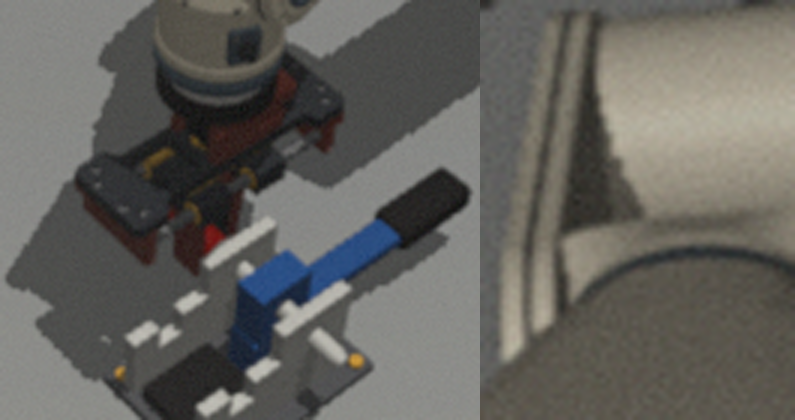

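```bash
python3 - <<'E'
from h import *
env.move_l(W(0,-68,66),QD[0],rate=20);st()
print(env.move_l(W(0,-200,66),QD[0],rate=60,f_stop=20));s=st("drawn");print(s["wrist_torque"])
env.move_l(W(62,-200,95),QD[0],rate=100)
S=viewer.camera("scene");T=viewer.camera("top");cv2.imwrite("pics/s5.png",S);cv2.imwrite("pics/t5.png",T)
cv2.imwrite("pics/d.png",np.hstack([cv2.resize(S[200:370,260:450],(447,400),interpolation=2),cv2.resize(T[180:280,220:305],(340,400),interpolation=2)]))
print([proj("scene",W(62,y,z)) for y,z in((-66,95),(-200+24+110,95))])
E
```

```text
t 23.98 pos [580.03  54.32  65.85] F [-0.27 -0.86 -2.1 ] w 19.2 g 30.0
False
drawn t 26.33 pos [557.51 -75.52  66.  ] F [-0.57 -0.13 -3.19] w 19.1 g 30.0
[-0.11 -0.07  0.02]
[array([345.45, 284.62]), array([345.45, 284.62])]
```

View pics/d.png

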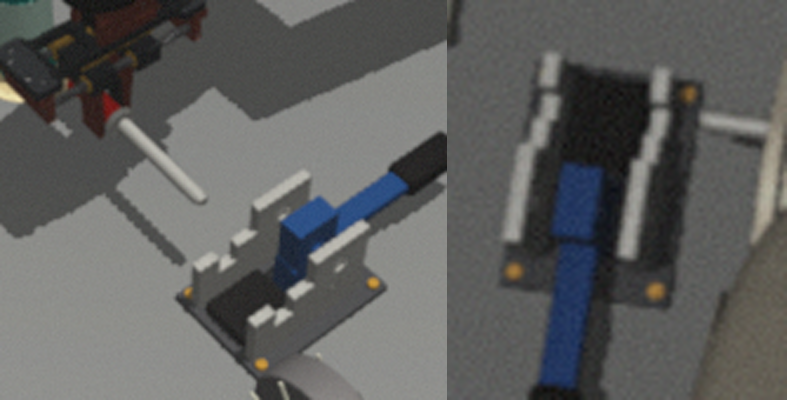

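```bash
python3 - <<'E'
from h import *
f=lambda p:(np.array(p)-WO)@np.c_[WX,WY,[0,0,1]]
print("pred tip top",proj("top",W(62,-66,95)))
T=cv2.imread("pics/t5.png");print("tip w",f(onz("top",(283.75,210),95)))
for u,v in((273.25,205),(245.5,202.5)): print("notch",f(onz("top",(u,v),50)))
g=cv2.cvtColor(T,cv2.COLOR_BGR2GRAY)
# profile along each cheek top at z=62: brightness vs wringer x
for y in(-35,35):
    X=np.arange(40,92,2.);P=np.array([proj("top",W(x,y,60)) for x in X],np.float32)
    print(y,list(zip(X.astype(int),cv2.remap(g,P[:,:1],P[:,1:],1).ravel())))
E
```

```text
pred tip top [283.1  208.15]
tip w [ 57.74 -68.3   95.  ]
notch [ 74.51 -34.96  50.  ]
notch [70.22 35.2  50.  ]
-35 [(np.int64(40), np.uint8(153)), (np.int64(42), np.uint8(155)), (np.int64(44), np.uint8(155)), (np.int64(46), np.uint8(154)), (np.int64(48), np.uint8(150)), (np.int64(50), np.uint8(146)), (np.int64(52), np.uint8(143)), (np.int64(54), np.uint8(143)), (np.int64(56), np.uint8(145)), (np.int64(58), np.uint8(146)), (np.int64(60), np.uint8(148)), (np.int64(62), np.uint8(149)), (np.int64(64), np.uint8(145)), (np.int64(66), np.uint8(129)), (np.int64(68), np.uint8(104)), (np.int64(70), np.uint8(82)), (np.int64(72), np.uint8(109)), (np.int64(74), np.uint8(135)), (np.int64(76), np.uint8(149)), (np.int64(78), np.uint8(150)), (np.int64(80), np.uint8(152)), (np.int64(82), np.uint8(153)), (np.int64(84), np.uint8(150)), (np.int64(86), np.uint8(148)), (np.int64(88), np.uint8(151)), (np.int64(90), np.uint8(146))]
35 [(np.int64(40), np.uint8(150)), (np.int64(42), np.uint8(149)), (np.int64(44), np.uint8(154)), (np.int64(46), np.uint8(154)), (np.int64(48), np.uint8(148)), (np.int64(50), np.uint8(142)), (np.int64(52), np.uint8(138)), (np.int64(54), np.uint8(136)), (np.int64(56), np.uint8(135)), (np.int64(58), np.uint8(137)), (np.int64(60), np.uint8(138)), (np.int64(62), np.uint8(138)), (np.int64(64), np.uint8(137)), (np.int64(66), np.uint8(113)), (np.int64(68), np.uint8(92)), (np.int64(70), np.uint8(87)), (np.int64(72), np.uint8(117)), (np.int64(74), np.uint8(139)), (np.int64(76), np.uint8(144)), (np.int64(78), np.uint8(144)), (np.int64(80), np.uint8(145)), (np.int64(82), np.uint8(147)), (np.int64(84), np.uint8(147)), (np.int64(86), np.uint8(146)), (np.int64(88), np.uint8(145)), (np.int64(90), np.uint8(142))]
```

```bash
python3 - <<'E'
from h import *
f=lambda p:(np.array(p)-WO)@np.c_[WX,WY,[0,0,1]]
for n,fn in(("top","t5"),("scene","s5")):
    g=cv2.cvtColor(cv2.imread(f"pics/{fn}.png"),cv2.COLOR_BGR2GRAY).astype(float)
    for y in(-70,-75,-80,-85,-95,-105,-115,-125):
        X=np.arange(46,79,1.);P=np.array([proj(n,W(x,y,95)) for x in X],np.float32)
        v=cv2.remap(g.astype(np.float32),P[:,:1],P[:,1:],1).ravel();h=(v.max()+np.median(v[:8]))/2;k=X[v>h]
        print(n,y,k.min(),k.max(),v.max(),np.median(v[:8]))
E
```

```text
top -70 57.0 63.0 145.07617 91.47998
top -75 56.0 63.0 158.39062 87.07422
top -80 56.0 63.0 154.75977 87.68457
top -85 56.0 63.0 157.33203 86.302246
top -95 56.0 64.0 155.33691 61.8125
top -105 55.0 64.0 145.54688 67.453125
top -115 46.0 52.0 143.40625 141.29102
top -125 46.0 47.0 147.5957 143.09375
scene -70 57.0 63.0 179.67969 138.2334
scene -75 56.0 63.0 181.47168 137.62305
scene -80 56.0 63.0 180.21484 136.95312
scene -85 56.0 63.0 181.78125 136.57617
scene -95 56.0 63.0 180.88574 137.6289
scene -105 56.0 62.0 182.58398 137.04883
scene -115 56.0 62.0 180.69922 137.35352
scene -125 56.0 62.0 184.4375 130.33594
```

```bash
python3 - <<'E'
from h import *
for n,fn in(("top","top0"),("scene","scene0")):
    g=cv2.cvtColor(cv2.imread(f"pics/{fn}.png"),cv2.COLOR_BGR2GRAY).astype(np.float32)
    for y in(46,50,54,58):
        X=np.arange(-16,17,1.);P=np.array([proj(n,W(x,y,65)) for x in X],np.float32)
        v=cv2.remap(g,P[:,:1],P[:,1:],1).ravel();h=(v.max()+np.median(v[:8]))/2;k=X[v>h]
        print(n,y,k.min(),k.max(),v.max(),np.median(v[:8]))
E
```

```text
top 46 -5.0 1.0 164.50781 125.771484
top 50 -5.0 1.0 158.0 92.7959
top 54 -5.0 1.0 156.84863 99.33594
top 58 -5.0 2.0 158.91211 96.82422
scene 46 -8.0 2.0 174.84375 80.99463
scene 50 -8.0 2.0 173.46973 87.52637
scene 54 -7.0 2.0 173.68457 93.82324
scene 58 -7.0 2.0 173.60449 94.12158
```

```bash
python3 - <<'E'
from h import *
env.move_l(W(62.3,-67,95),QD[0],rate=90)
print(env.move_l(W(62.3,-67,60),QD[0],rate=50,f_stop=8));st()
print(env.move_l(W(62.3,-67,48.2),QD[0],rate=12,f_stop=5));s=st("down");print(s["wrist_torque"],(s["tool_pos"]-WO)@np.c_[WX,WY,[0,0,1]])
S=viewer.camera("scene");T=viewer.camera("top");cv2.imwrite("pics/s6.png",S)
cv2.imwrite("pics/p.png",cv2.resize(S[230:370,290:450],(685,600),interpolation=2))
E
```

```text
False
 t 29.74 pos [641.95  44.61  60.1 ] F [-1.13 -0.53 -2.  ] w 19.1 g 30.0
True
down t 30.64 pos [641.66  44.47  48.63] F [1.01 0.32 3.91] w 19.5 g 30.0
[ 0.07 -0.16  0.01] [ 62.25 -67.12  48.63]
```

View pics/p.png

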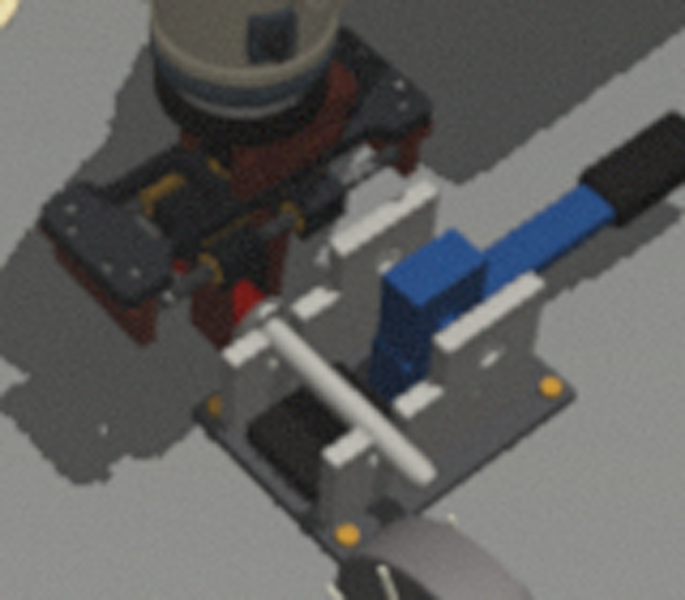

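The shank lies in both notches (about (300,350) and (385,425) in the crop), with the collar just outside the near cheek. Release and retreat.

```bash
python3 - <<'E'
from h import *
set_gripper(45);env.hold(.2)
env.move_l(W(62.3,-67,200),QD[0],rate=100)
q=list(env.read_state()["qpos"]);env.move_joints([-.3,.1,1.9,0,1.14,q[5]]);env.hold(.5);st()
S=viewer.camera("scene");T=viewer.camera("top")
cv2.imwrite("pics/f.png",np.hstack([cv2.resize(S[130:430,170:470],(400,400)),cv2.resize(T[180:280,220:320],(400,400),interpolation=2)]))
E
```

```text
t 34.8 pos [ 448.19 -126.01  309.32] F [-0.43 -0.49  0.1 ] w 45.1 g 0.0
```

View pics/f.png

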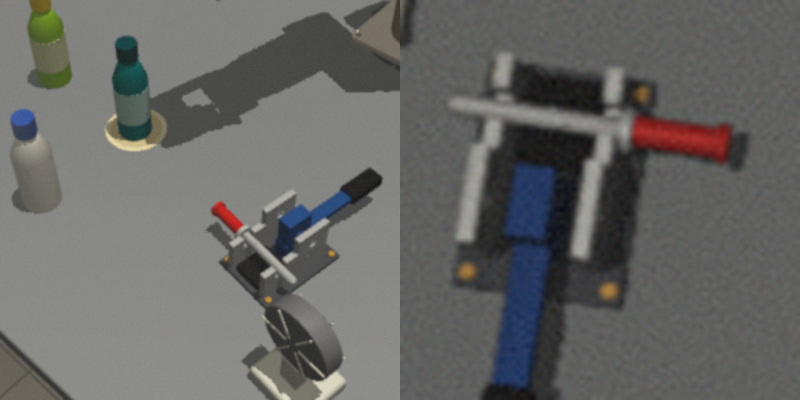

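The pin lies in both notches with its collar at about (625,130), outside the cheek at (608,130). The bottle stands on the patch and the bystanders haven't moved.

```bash
python3 -c "
from station import workorder
print(workorder.sign_off())"
```

```text
the job is handed in; nothing more can be done
None
```

The job is handed in: the teal bottle stands upright on the cream patch, the pin lies parked in both notches with its collar just outside the cheek it came from, and the white and lime bottles and the fan, all in the last picture, stand where they were; the lilac bottle was outside that picture, but the arm never worked near it.

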